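Spray a control unit's plug socket with contact cleaner

ROBOT

A 6-joint arm with a two-finger parallel gripper is mounted at the origin on the work surface. World frame = base frame: x ahead of the robot, y to its left, z up, the work surface at z = 0. Lengths are in m, angles in rad, forces in N, time in s.
With the tool pointing down it reaches from about 0.4 to 0.925 m from the base axis. Payload 12.5 kg.
Tool frame: the origin (TCP) lies midway between the tips of the shut fingers; the grasp point (between the pads) lies 19 mm behind it (arm.pinch_z is the distance from the TCP to the grasp point, in m); z points along the fingers, y is the line along which they close (so a half turn about z gives the same grasp; the last joint's range is limited). The gripper opens to 95 mm and grips with 3 to 60 N. Pads are 20 mm wide; open, the fingers measure 119 mm over their backs; the gripper's body (75 mm by 180 mm) begins 59 mm behind the grasp point.
Start: joints at [1.122, 0.491, 1.559, -0, 1.092, -0.106], TCP at [0.21, 0.589, 0.215] pointing down, gripper open.
Joint ranges: [-3.1, 3.1], [-0.84, 2.19], [0.05, 2.79], [-1.13, 4.28], [0.06, 2.93], [-2.69, 2.69]. Speed limits (rad/s): [2.22, 2.22, 2.79, 3.14, 3.14, 3.14].

INTERFACE

Orientations are given as a unit quaternion [x, y, z, w].
In Python, from cell import arm gives the robot as it stands.
- The arm moves only by the tool drive_tool, never from a script. Its argument "plan" is a list of rows, each a list of 5 numbers: the shift along the tool's x, y, z in mm, then the turn about the tool's z in degrees, then the opening, from 0 (shut) to 1 (fully open). In form: [[x, y, z, yaw, grip], ...]. A call has 1 to 5 rows; each row shifts and turns the commanded pose from where the row before left it, along the tool's axes as they then stand; what a row does not reach is not made up. A row lasts 1/8 s, in which the tool goes at most 62.5 mm and 10.7 degrees, less where a joint would pass 70% of its speed; a pose out of reach is approached as far as the arm can. A call with a gripper value outside its range is refused whole. The fingers move at their own pace and stop on an object; "squeeze" is the grip in N (left out, the last holds). Time passes only in rows, so rows that do not move let the fingers close. It gives the time, the measured TCP pose, the force, the opening and the grip force at its end, in the units of the state.
- arm.sense(): the state, without advancing time (a new reading comes with each control period).
- arm.snapshot(name): name is "side" or "top"; returns a dict with "color" (420x560x3 uint8, red, green, blue), "depth" (420x560 float32, m along the optical axis (not along the pixel's ray), 0 where there is no reading), "intrinsics" (3x3 intrinsics, pixels), "origin" and "attitude" of the camera in the world. Camera axes: x right, y down, z forward; pixel columns grow to the right and rows downward; lengths in m; the calibration is good to about 2 mm. A picture is of the moment at which its call begins.
- arm.close_job(): hands the job in; it is judged then, once.
The state is a dict: "time": time; "joints": joint angles; "joint_velocities": joint speeds; "joint_efforts": joint torques, N m; "position": TCP position; "tool_rot": TCP orientation; "force": force on the tool from outside, world axes, zero at the start; "ft_torque": the same for the moment, N m; "finger_gap": finger opening in m; "gripper_force": force on a finger pad.
Only numpy, scipy, OpenCV 4.12 (cv2) and the standard library are available. Lean on these libraries where they do the work, as an engineer would, in place of code of your own. Each camera call takes 0.05 s, during which the arm holds its last target. There are 200 camera calls.

TASK

Clear the guide channel of the spraying station by lifting out the plain case standing in it and setting it down flat and right way up on the bench, off the station. Then put the control unit in the channel with its plug socket leading, slide it under the hood until it is fully home against the end stop, and only then press the white nozzle cap of the clamped canister all the way down and let it spring back. Leave the unit fully home in the channel, and do not disturb the black box, the loudspeaker or the loose spray can.

Things in the scene. Friction and masses are not known exactly. Their poses are not given: they have to be found in the camera images.
- station: Fixed spraying station. Origin on the channel's centre line at bench height, z up. Its 4 mm steel plate spans x -45 to 45, y -110 to 105 mm, and under the canister x to 125, y -118 to -42. The channel runs along y; parts enter at the +y end and slide to -y on the plate. Rails (8 mm thick, tops z 16 mm) leave 56 mm width (x +-28) from y -107 to 43; flared lips to y 66
- stop (a point): middle of the end stop's face, at the channel's far end (station x 0, y -100, z 24 mm)
- hood_edge (a point): middle of the lower edge of the hood's open side (station x 0, y -50, z 58 mm). The aluminium hood covers the channel from here to the end stop, underside z 58, top z 61 mm, 72 mm wide, closed at the sides. Beside it stands the clamped canister: 62 mm diameter over its bands, axis at station x 85, y -85, 162 mm high, with a holding post behind it (x to 126 mm)
- cap_top (a point): centre of the top face of the white sprung nozzle cap on the clamped canister; cap 36 mm diameter, 24 mm high, top at z 187 mm when up; z axis up. A thin spray tube (6 mm) leaves the cap towards the station's -x and slopes down to 75 mm height over the hood; it moves with the cap
- cap (a joint): travel of the nozzle cap in m: 0 up, 0.008 fully down. Spring: 3 N to start, 8 N fully down; springs back by itself
- unit: Control unit, loose, 0.22 kg: ribbed aluminium case 50 mm wide (y), 40 mm high, x -60 to 40 mm, with a black plug socket (36 mm wide, z 8 to 32 mm) sticking out from x 40 to 60 mm. 120 mm long in all. Origin: centre of the underside of the whole length; x points to the socket, z up. Fully home: socket's face against the end stop, x axis along the station's -y
- unit_plug (a point): centre of the outer face of the unit's plug socket (unit's x 60, z 20 mm)
- case: Plain case without a socket, loose, about 0.16 kg, same ribbed aluminium: 80 mm long (x), 50 mm wide (y), 40 mm high, origin at the centre of its underside, z up. Starts standing in the channel before the hood, lengthwise
- amp: bystander: black plastic box 100 mm (x) by 70 mm (y) by 35 mm high, loose on the bench; origin at the centre of its underside
- speaker: bystander: round black loudspeaker, 84 mm diameter foot, 60 mm body, 52 mm high, loose on the bench; origin at the centre of its underside
- can: bystander: loose spray can with a closed cap, 56 mm diameter, 185 mm high, standing behind the station; origin at the centre of its underside

How it is judged:
On the way, in this order (a step that is already met when the one before it is completed fails the run):
1. the unit is fully home under the hood, socket leading (y of unit in the frame of station below -0.034 m and y of unit_plug in the frame of station below -0.093 m and x of unit in the frame of station between -0.007 and 0.007 m and z of unit in the frame of station below 0.008 m and angle between unit's own z axis and vertical below 0.08 rad), for 0.2 s.
2. the nozzle cap is pressed all the way down while the unit is fully home (all of step 1 and value of joint cap above 0.0062 m), for 0.1 s.
At the end, for the whole second after the job is handed in: The unit rests flat in the channel, socket leading, within 7 mm of the end stop and of the centre line; the cap is up again (1.5 mm); the plain case lies flat on the bench, off the plate; all at rest; black box, loudspeaker and loose can upright, within 30 mm of their places (all of step 1 and value of joint cap below 0.0015 m and height (world z) of case below 0.0025 m and angle between case's own z axis and vertical below 0.08 rad and linear speed of each of unit, case below 0.02 m/s and distance of each of amp, speaker, can from where it was at the start of the episode below 0.03 m and angle between each of amp, speaker, can's own z axis and vertical below 0.1 rad); the robot touches nothing.
It fails at once if the cap is pressed (over 3 mm) while the unit is not fully home (value of joint cap above 0.003 m and not (y of unit in the frame of station below -0.034 m and y of unit_plug in the frame of station below -0.093 m and x of unit in the frame of station between -0.007 and 0.007 m and z of unit in the frame of station below 0.008 m and angle between unit's own z axis and vertical below 0.08 rad)).
It fails at once if a bystander is tipped or pushed over 30 mm (distance of any of amp, speaker, can from where it was at the start of the episode above 0.03 m or angle between any of amp, speaker, can's own z axis and vertical above 0.3 rad).
It also fails if it takes over 61 s, if anything falls off the work surface, if the arm or the gripper's body presses on something with over 40 N, if the wrist force passes 120 N, or if a joint passes its speed limit or range.

## Working session

There is one attempt and no reset: what is moved stays moved. The work goes in short steps, Python scripts to look and compute and a tool call to move; the robot and the scene stay as the last step left them, time stands still between calls to the robot, and variables do not carry over. Pictures are saved under pics/ and viewed, at most 10 in all, crops included, and the job is handed in when it is done.

Besides the shell and the picture viewer there is one more tool, called after "Request:" in YAML: its name, and indented under it one key for each argument. drive_tool: Moves the arm, as the interface text tells. Its arguments: {"type":"object","properties":{"plan":{"type":"array","items":{"type":"array","items":{"type":"number"}}},"squeeze":{"type":"number"}},"required":["plan"]}

```bash
mkdir -p pics; ls; python3 - <<'E'
from cell import arm
import cv2,numpy as np
s=arm.sense();print({k:np.round(v,3).tolist() for k,v in s.items()})
for n in("top","side"):
    d=arm.snapshot(n);np.savez(f"{n}0.npz",**d)
    cv2.imwrite(f"pics/{n}0.png",d["color"][:,:,::-1]);print(n,d["intrinsics"],d["origin"],d["attitude"])
E
```

```text
pics
{'time': 0.0, 'joints': [1.122, 0.492, 1.56, 0.0, 1.092, -0.106], 'joint_velocities': [0.0, 0.001, 0.002, 0.001, -0.001, 0.001], 'joint_efforts': [-0.001, -61.267, -25.82, 0.069, 0.048, -0.0], 'position': [0.21, 0.588, 0.214], 'tool_rot': [0.171, 0.985, -0.001, -0.0], 'force': [0.486, -0.155, 0.012], 'ft_torque': [0.041, -0.031, -0.033], 'gripper_force': 0.0, 'finger_gap': 0.095}
top [[408.14420694   0.         283.6897552 ]
 [  0.         408.14420694 214.66907652]
 [  0.           0.           1.        ]] [0.46208855 0.01655751 0.92525632] [-0.69542535  0.71645921 -0.03736437  0.04091066]
side [[399.41272423   0.         274.30255663]
 [  0.         399.41272423 214.62397961]
 [  0.           0.           1.        ]] [0.32649766 0.49723882 0.73740869] [-0.20633348  0.91214391 -0.34750598  0.06826111]
```

View pics/top0.png

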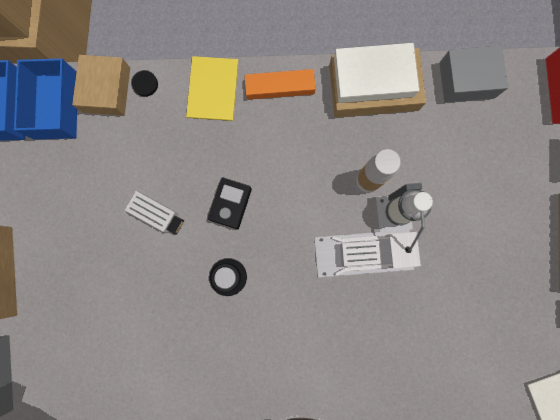

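View pics/side0.png

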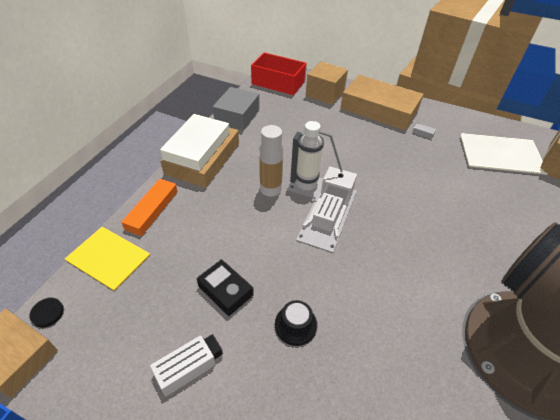

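The top view has world +x up and +y to the left. The unit is at (155,213) with its socket towards (180,228). The case is at (362,253) in the channel, with the hood to its right, the canister at (422,202), the loose can at about (370,180), the amp at (230,204) and the speaker at (228,277).

```bash
cat > h.py <<'E'
import numpy as np,cv2
from scipy.spatial.transform import Rotation as R
def cloud(d):
    K=d["intrinsics"];Z=d["depth"];v,u=np.mgrid[:Z.shape[0],:Z.shape[1]]
    P=np.stack([(u-K[0,2])/K[0,0]*Z,(v-K[1,2])/K[1,1]*Z,Z],-1)
    return P@R.from_quat(d["attitude"]).as_matrix().T+d["origin"]
def rect(P,m):
    q=(P[m][:,:2]*1000).astype(np.float32);(c,s,a)=cv2.minAreaRect(q)
    return np.round(c,1),np.round(s,1),round(a,1),len(q),np.round(P[m].mean(0)*1000,1)
def win(m,u0,u1,v0,v1):
    o=np.zeros_like(m);o[v0:v1,u0:u1]=m[v0:v1,u0:u1]
    o=cv2.morphologyEx(o.astype(np.uint8),cv2.MORPH_OPEN,np.ones((2,2)));n,l,st,_=cv2.connectedComponentsWithStats(o)
    return l==1+np.argmax(st[1:,4]) if n>1 else o>0
E
python3 - <<'E'
from h import *
d=np.load("top0.npz");P=cloud(d);z=P[...,2];print("bench z",np.median(z[300:400,100:500]))
def f(n,a,b,*w): print(n,rect(P,win((z>a)&(z<b),*w)))
f("unit body",.034,.05,110,200,180,245)
f("socket",.024,.034,150,200,200,245)
f("case",.036,.052,330,392,230,275)
f("hood",.054,.07,375,430,225,280)
f("plate",.0025,.02,305,430,225,285)
f("amp",.025,.045,195,260,170,240)
f("speaker",.03,.07,200,260,250,310)
f("canloose",.17,.2,360,410,140,185)
f("cap",.175,.2,405,440,185,220)
f("tube",.068,.11,395,425,215,262)
d=np.load("side0.npz");P=cloud(d);z=P[...,2]
f("S unit",.034,.05,140,230,330,400)
f("S case",.036,.052,305,350,185,235)
f("S hood",.054,.07,310,365,160,200)
f("S canloose",.17,.2,250,290,115,180)
f("S cap",.175,.2,295,330,115,150)
E
```

```text
bench z 0.0003049208732810449
unit body (array([518.8, 198.4]), array([376.4,  58.6]), 63.8, 1045, array([575.5, 310.6,  41.2]))
socket (array([545.2, 261.9]), array([20.8, 39.2]), 53.0, 141, array([544.6, 260. ,  28.6]))
case (array([468. , -89.2]), array([ 50.7, 211.8]), 1.8, 872, array([ 470.1, -145. ,   45.8]))
hood (array([ 468.9, -133.4]), array([ 74.2, 300.2]), 2.7, 898, array([ 474. , -233. ,   62.4]))
plate (array([ 476.4, -129. ]), array([104.4, 292.3]), 3.0, 2039, array([ 474.8, -138.2,   10.5]))
amp (array([561.5,  81.5]), array([209.8, 111.3]), 61.1, 1434, array([588.9, 137.3,  38.7]))
speaker (array([450.6, 102.6]), array([ 59.2, 163.2]), 27.6, 645, array([427.3, 145.3,  51.6]))
canloose (array([ 586.5, -110. ]), array([ 47. , 351.8]), 36.9, 565, array([ 636.3, -176.9,  177.9]))
cap (array([ 533. , -150.7]), array([ 34.4, 361.7]), 17.6, 320, array([ 559.7, -235.2,  184.6]))
tube (array([ 537.9, -237.2]), array([52.1,  9.4]), 83.2, 59, array([ 538. , -224.4,   81.3]))
S unit (array([457.8, 382.3]), array([103.4, 343.5]), 59.1, 1676, array([573. , 317.3,  42.2]))
S case (array([418.3, 143.3]), array([ 58.7, 728.9]), 9.9, 571, array([ 466. , -133. ,   49.1]))
S hood (array([424.4,  91.3]), array([ 75.5, 831.7]), 8.4, 481, array([ 470.9, -227.5,   62.9]))
S canloose (array([541.3,  47. ]), array([ 45.8, 996.6]), 22.9, 320, array([ 633.3, -172.5,  178.1]))
S cap (array([ 578.6, -355.9]), array([ 32.9, 282.9]), 9.9, 175, array([ 558.6, -237.2,  178. ]))
```

```bash
sed -i 's/np.ones((2,2))/np.ones((3,3))/; s/    o=cv2.morph/    k=o.copy();o=cv2.morph/; s/return l==1+np.argmax(st\[1:,4\])/return (l==1+np.argmax(st[1:,4]))\&k/' h.py
python3 - <<'E'
from h import *
d=np.load("top0.npz");P=cloud(d);z=P[...,2]
def f(n,a,b,*w): print(n,rect(P,win((z>a)&(z<b),*w)))
f("unit body",.034,.05,110,200,180,245)
f("socket",.024,.034,150,200,200,245)
f("case",.036,.052,330,392,230,275)
f("hood",.054,.07,375,430,225,280)
f("plate",.0025,.0075,305,430,225,285)
f("all",.0025,.02,305,430,225,285)
f("canloose",.17,.2,360,410,140,185)
f("cap",.175,.2,405,440,185,220)
f("amp",.025,.045,195,260,170,240)
f("speaker",.03,.07,200,260,250,310)
m=win((z>.068)&(z<.17),395,425,205,262);q=P[m]
for r in q[np.argsort(q[:,0])][::12]:print(np.round(r*1000))
d=np.load("side0.npz");P=cloud(d);z=P[...,2];print("side bench",np.median(z[250:300,80:180]))
f("S unit",.034,.05,140,230,330,400)
f("S case",.036,.052,305,350,185,235)
f("S hood",.054,.07,310,365,160,200)
f("S plate",.0025,.0075,290,350,185,255)
f("S canloose",.17,.2,250,290,115,180)
f("S cap",.175,.2,295,330,115,150)
E
```

```text
unit body (array([578.2, 313.9]), array([101.6,  50. ]), 59.6, 1041, array([578. , 313.2,  40.4]))
socket (array([547.5, 262.3]), array([20. , 35.3]), 62.6, 101, array([544.9, 263.8,  31.6]))
case (array([ 472.4, -143.8]), array([49.9, 80.3]), 1.9, 872, array([ 472.3, -143.1,   44.3]))
hood (array([ 477. , -232.8]), array([72. , 57.7]), 2.9, 888, array([ 476.3, -231.3,   61.4]))
plate (array([469.7, -77. ]), array([53.9, 87.2]), 88.0, 462, array([468.6, -77.6,   4.7]))
all (array([ 472. , -133.6]), array([ 90.3, 168.6]), 3.4, 1509, array([ 473.8, -123.1,    7.8]))
canloose (array([ 638.1, -174.1]), array([46. , 47.3]), 87.4, 565, array([ 636.8, -173.3,  184.4]))
cap (array([ 561.9, -233.7]), array([33.8, 33.5]), 86.7, 318, array([ 561.5, -232.8,  186.6]))
amp (array([592.9, 140.5]), array([ 70.3, 100.2]), 70.7, 1430, array([591.9, 139.9,  35.6]))
speaker (array([429.2, 148.6]), array([59.3, 56.9]), 88.0, 641, array([429.5, 147.7,  50.9]))
[ 531. -235.  143.]
[ 533. -235.  144.]
[ 534. -232.   72.]
[ 535. -228.  108.]
[ 535. -221.  143.]
[ 537. -223.   91.]
[ 537. -227.  142.]
[ 538. 
[... 387 characters left out ...]
151.]
[ 557. -207.  143.]
[ 559. -210.  147.]
[ 560. -203.  137.]
[ 562. -206.  120.]
side bench 0.0019439983800176863
S unit (array([576.3, 313.7]), array([101.2,  51.8]), 58.4, 1670, array([576.1, 316.1,  40.7]))
S case (array([ 470.9, -143.2]), array([49.9, 83.3]), 1.8, 571, array([ 470.2, -139.2,   44.6]))
S hood (array([ 475.4, -232.2]), array([72.7, 61.6]), 4.0, 471, array([ 474.8, -230.7,   62.1]))
S plate (array([467.5, -77.9]), array([89.9, 58.9]), 2.9, 617, array([466.6, -75.4,   5. ]))
S canloose (array([ 637.5, -174.4]), array([45.5, 49.5]), 26.0, 320, array([ 634.5, -168.8,  183.1]))
S cap (array([ 560.2, -233.1]), array([33.8, 35.3]), 69.9, 175, array([ 559.2, -229.9,  185.4]))
```

Request:
drive_tool:
  plan:
    - [0,0,0,10,1]
    - [0,0,0,10,1]
    - [0,0,0,10,1]
    - [0,0,0,10,1]
    - [0,0,0,10,1]

```text
time: 0.72
position: [0.21, 0.5885, 0.2143]
tool_rot: [0.573, 0.819, -0.0, 0.0]
force: [0.1, -0.9, 0.5]
finger_gap: 0.0953
gripper_force: 0.0
```

Request:
drive_tool:
  plan:
    - [0,0,0,10,1]
    - [0,0,0,7.4,1]
    - [-40,12,0,0,1]
    - [-40,12,0,0,1]
    - [-40,12,0,0,1]

```text
time: 1.35
position: [0.2523, 0.4693, 0.2143]
tool_rot: [0.689, 0.725, -0.0, 0.0]
force: [0.8, 0.7, 0.2]
finger_gap: 0.0954
gripper_force: 0.0
```

Request:
drive_tool:
  plan:
    - [-45,14,0,0,1]
    - [-45,14,0,0,1]
    - [-45,14,0,0,1]
    - [-45,14,0,0,1]
    - [-45,14,0,0,1]

```text
time: 1.98
position: [0.334, 0.2482, 0.2146]
tool_rot: [0.689, 0.725, 0.0, 0.0]
force: [0.6, -0.4, 0.7]
finger_gap: 0.0951
gripper_force: 0.0
```

Request:
drive_tool:
  plan:
    - [-45,14,0,0,1]
    - [-45,14,0,0,1]
    - [-45,14,0,0,1]
    - [-45,14,0,0,1]
    - [-45,14,0,0,1]

```text
time: 2.6
position: [0.4155, 0.0269, 0.2146]
tool_rot: [0.689, 0.725, 0.0, -0.0]
force: [0.8, 0.8, -0.6]
finger_gap: 0.0951
gripper_force: 0.0
```

```bash
cat >> h.py <<'E'
def go(s,x,y,z,yaw):
    """tool y heading target yaw (deg, world), offsets in current tool axes mm and turn"""
    r=R.from_quat(s["tool_rot"]).as_matrix();d=np.array([x,y,z])-np.array(s["position"])*1000
    a=np.degrees(np.arctan2(r[1,1],r[0,1]));t=(a-yaw+180)%360-180
    print("t",round(float(s["time"]),2),"pos",np.round(np.array(s["position"])*1000,1),"yaw",round(a,1),"shift",np.round(r.T@d,1),"turn",round(t,1),"F",np.round(s["force"],1),"gap",round(float(s["finger_gap"])*1000,1),"gf",round(float(s["gripper_force"]),1))
E
python3 - <<'E'
from h import *; from cell import arm
go(arm.sense(),471.3,-142.8,21,2.7)
d=arm.snapshot("side");cv2.imwrite("pics/s1.png",d["color"][:,:,::-1])
E
```

```text
t 2.6 pos [415.5  26.9 214.6] yaw 3.0 shift [-172.4   47.   193.6] turn 0.3 F [ 0.8  0.8 -0.6] gap 95.1 gf 0.0
```

View pics/s1.png

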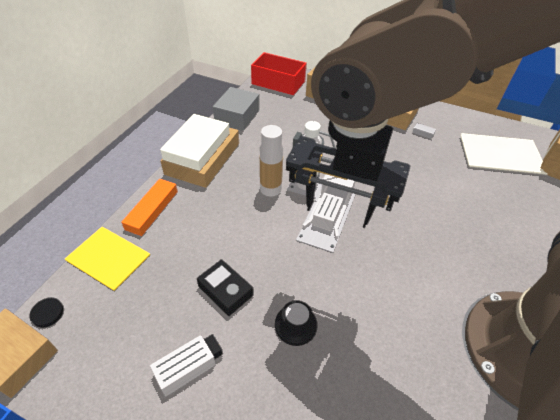

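The gripper's wide side lies along its closing line, so the body clears the station. The path to the case at (328,210) is free.

Request:
drive_tool:
  plan:
    - [-43,12,0,0.3,1]
    - [-43,12,0,0,1]
    - [-43,12,0,0,1]
    - [-43,11,20,0,1]
    - [0,0,30,0,1]

```text
time: 3.28
position: [0.4713, -0.1436, 0.1641]
tool_rot: [0.692, 0.722, 0.0, 0.001]
force: [1.1, -0.1, -0.6]
finger_gap: 0.0949
gripper_force: 0.0
```

Request:
drive_tool:
  plan:
    - [0,0,35,0,1]
    - [0,0,35,0,1]
    - [0,0,30,0,1]
    - [0,0,18,0,1]
    - [0,0,0,0,1]

```text
time: 3.9
position: [0.4698, -0.1407, 0.0456]
tool_rot: [0.69, 0.723, -0.0, -0.001]
force: [-0.1, -0.4, -0.1]
finger_gap: 0.0951
gripper_force: 0.0
```

```bash
python3 - <<'E'
from h import *; from cell import arm
go(arm.sense(),471.3,-142.8,21,2.7)
E
```

```text
t 3.9 pos [ 469.8 -140.7   45.6] yaw 2.7 shift [-2.2  1.5 24.5] turn -0.0 F [-0.1 -0.4 -0.1] gap 95.1 gf 0.0
```

Request:
drive_tool:
  plan:
    - [0,1.5,12,0,1]
    - [0,0,12,0,1]
    - [0,0,0,0,0]
    - [0,0,0,0,0]
    - [0,0,0,0,0]
  squeeze: 25

```text
time: 4.53
position: [0.4721, -0.141, 0.0229]
tool_rot: [0.691, 0.723, 0.0, 0.0]
force: [0.2, 0.9, 0.3]
finger_gap: 0.0703
gripper_force: 0.0
```

Request:
drive_tool:
  plan:
    - [0,0,0,0,0]
    - [0,0,0,0,0]
    - [0,0,-15,0,0]
    - [0,0,-25,0,0]
    - [0,0,-40,0,0]

```text
time: 5.15
position: [0.4714, -0.1408, 0.1036]
tool_rot: [0.691, 0.723, -0.0, -0.001]
force: [1.6, -0.2, -2.6]
finger_gap: 0.0498
gripper_force: 24.9
```

```bash
python3 - <<'E'
from h import *; from cell import arm
go(arm.sense(),590,-15,100,2.7)
d=arm.snapshot("side");P=cloud(d);cv2.imwrite("pics/s2.png",d["color"][:,:,::-1])
E
```

```text
t 5.15 pos [ 471.4 -140.8  103.6] yaw 2.7 shift [120.1 124.3   3.5] turn -0.0 F [ 1.6 -0.2 -2.6] gap 49.8 gf 24.9
```

View pics/s2.png

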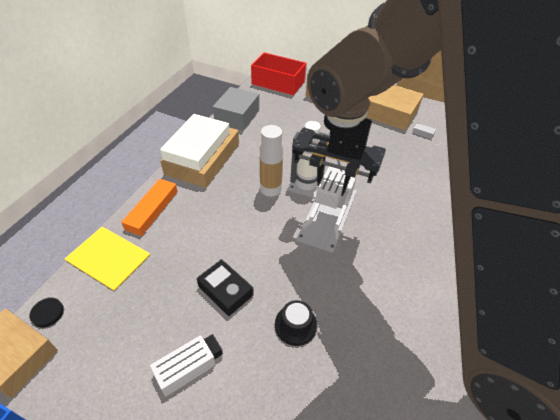

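The case is held clear of the channel at (333,190). The unit, amp, speaker and can have not moved.

Request:
drive_tool:
  plan:
    - [30,0,0,0,0]
    - [30,30,0,0,0]
    - [30,45,0,0,0]
    - [30,40,0,0,0]
    - [0,10,20,0,0]

```text
time: 5.82
position: [0.5937, -0.0132, 0.0841]
tool_rot: [0.69, 0.724, 0.001, 0.002]
force: [-0.6, -0.6, -3.4]
finger_gap: 0.0496
gripper_force: 24.9
```

Request:
drive_tool:
  plan:
    - [0,0,25,0,0]
    - [0,0,20,0,0]
    - [0,0,10,0,0]
    - [0,0,5,0,0]
    - [0,0,0,0,0]

```text
time: 6.45
position: [0.5913, -0.0154, 0.023]
tool_rot: [0.691, 0.723, 0.0, 0.0]
force: [1.2, -0.8, -1.2]
finger_gap: 0.0497
gripper_force: 24.9
```

Request:
drive_tool:
  plan:
    - [0,0,2,0,0]
    - [0,0,1,0,0]
    - [0,0,0,0,0]

```text
time: 6.82
position: [0.5913, -0.0153, 0.0198]
tool_rot: [0.691, 0.723, 0.0, 0.0]
force: [0.0, 0.7, -2.0]
finger_gap: 0.0498
gripper_force: 24.9
```

```bash
python3 - <<'E'
from h import *; from cell import arm
go(arm.sense(),590,-15,18,2.7)
E
```

```text
t 6.83 pos [591.3 -15.3  19.8] yaw 2.7 shift [ 0.4 -1.3  1.8] turn -0.0 F [ 0.   0.7 -2. ] gap 49.8 gf 24.9
```

Request:
drive_tool:
  plan:
    - [0,0,1,0,0]
    - [0,0,0,0,0]

```text
time: 7.08
position: [0.5913, -0.0153, 0.0188]
tool_rot: [0.69, 0.723, 0.0, 0.0]
force: [0.1, 0.0, 0.9]
finger_gap: 0.0502
gripper_force: 24.9
```

Request:
drive_tool:
  plan:
    - [0,0,1,0,0]
    - [0,0,0,0,0]

```text
time: 7.32
position: [0.5913, -0.0153, 0.0187]
tool_rot: [0.69, 0.723, 0.0, 0.0]
force: [-3.5, -0.3, 12.5]
finger_gap: 0.0495
gripper_force: 24.9
```

Request:
drive_tool:
  plan:
    - [0,0,0,0,0.7]
    - [0,0,0,0,1]
    - [0,0,0,0,1]
    - [0,0,0,0,1]
    - [0,0,-20,0,1]

```text
time: 7.95
position: [0.5905, -0.0152, 0.0366]
tool_rot: [0.691, 0.723, -0.001, -0.001]
force: [-0.6, 0.0, -0.6]
finger_gap: 0.0925
gripper_force: 0.0
```

Request:
drive_tool:
  plan:
    - [0,0,-40,0,1]
    - [0,0,-40,0,1]
    - [0,0,-30,0,1]

```text
time: 8.32
position: [0.5914, -0.0153, 0.1493]
tool_rot: [0.691, 0.723, 0.0, 0.0]
force: [-0.2, -0.0, -0.4]
finger_gap: 0.0952
gripper_force: 0.0
```

```bash
python3 - <<'E'
from h import *; from cell import arm
# unit: body centre (577.3,313.8), x heading 239.7; grasp at unit x -40 = body centre -30 along x
c=np.array([577.3,313.8])-30*np.array([np.cos(np.radians(239.7)),np.sin(np.radians(239.7))]);print(c)
go(arm.sense(),*c,17,-30.3)
d=arm.snapshot("side");P=cloud(d);z=P[...,2]
d2=arm.snapshot("top");P2=cloud(d2);np.savez("top1.npz",**d2)
m=(P2[...,2]>.03)&(P2[...,2]<.05);m&=(P2[...,0]>.53)&(P2[...,0]<.65)&(P2[...,1]>-.08)&(P2[...,1]<.05)
print("case",rect(P2,win(m,0,560,0,420)))
m=(z>.03)&(z<.05)&(P[...,0]>.53)&(P[...,0]<.65)&(P[...,1]>-.08)&(P[...,1]<.05)
print("case S",rect(P,win(m,0,560,0,420)))
E
```

```text
[592.43582871 339.70186652]
t 8.32 pos [591.4 -15.3 149.3] yaw 2.7 shift [354.6  17.4 132.3] turn 33.0 F [-0.2 -0.  -0.4] gap 95.2 gf 0.0
case (array([0., 0.]), array([0., 0.]), 0.0, 0, array([nan, nan, nan]))
case S (array([589.9, -17.7]), array([50.3, 81.9]), 1.9, 672, array([588.2, -14.2,  40.4]))h.py:9: RuntimeWarning: Mean of empty slice.
  return np.round(c,1),np.round(s,1),round(a,1),len(q),np.round(P[m].mean(0)*1000,1)
  ret = um.true_divide(
```

Case is flat on the bench. Now the unit.

Request:
drive_tool:
  plan:
    - [35,2,0,0,1]
    - [45,2,0,0,1]
    - [45,2,0,0,1]
    - [45,2,0,0,1]
    - [45,2,0,0,1]

```text
time: 9.05
position: [0.5908, 0.2013, 0.1465]
tool_rot: [0.691, 0.723, -0.0, -0.0]
force: [0.5, 1.1, 0.3]
finger_gap: 0.095
gripper_force: 0.0
```

Request:
drive_tool:
  plan:
    - [45,2,0,0,1]
    - [45,2,0,0,1]
    - [35,2,0,0,1]
    - [15,1,0,0,1]
    - [0,0,0,8,1]

```text
time: 9.68
position: [0.5914, 0.3405, 0.1466]
tool_rot: [0.74, 0.673, -0.001, -0.0]
force: [-0.4, -0.0, -1.1]
finger_gap: 0.0951
gripper_force: 0.0
```

Request:
drive_tool:
  plan:
    - [0,0,0,9,1]
    - [0,0,20,9,1]
    - [0,0,30,7,1]
    - [0,0,20,0,1]
    - [0,0,0,0,1]

```text
time: 10.3
position: [0.5912, 0.3393, 0.076]
tool_rot: [0.867, 0.498, -0.001, -0.0]
force: [-0.0, 0.4, 0.7]
finger_gap: 0.0951
gripper_force: 0.0
```

```bash
python3 - <<'E'
from h import *; from cell import arm
go(arm.sense(),592.4,339.7,17,-30.3)
E
```

```text
t 10.3 pos [591.2 339.3  76. ] yaw -30.2 shift [ 1.1  1.  59. ] turn 0.1 F [-0.   0.4  0.7] gap 95.1 gf 0.0
```

Request:
drive_tool:
  plan:
    - [1,1,25,0,1]
    - [0,0,22,0,1]
    - [0,0,12,0,1]
    - [0,0,0,0,1]
    - [0,0,0,0,0]
  squeeze: 40

```text
time: 10.92
position: [0.5936, 0.3407, 0.0197]
tool_rot: [0.867, 0.498, 0.001, 0.0]
force: [-0.8, -0.1, 0.4]
finger_gap: 0.0896
gripper_force: 0.0
```

Request:
drive_tool:
  plan:
    - [0,0,0,0,0]
    - [0,0,0,0,0]
    - [0,0,0,0,0]
    - [0,0,0,0,0]
    - [0,0,0,0,0]

```text
time: 11.55
position: [0.5931, 0.3405, 0.0187]
tool_rot: [0.867, 0.497, 0.0, -0.0]
force: [-0.1, 0.0, 1.2]
finger_gap: 0.0498
gripper_force: 40.0
```

```bash
python3 - <<'E'
from h import *; from cell import arm
go(arm.sense(),592.4,339.7,17,-30.3)
E
```

```text
t 11.55 pos [593.1 340.5  18.7] yaw -30.3 shift [-1.  -0.2  1.7] turn -0.0 F [-0.1  0.   1.2] gap 49.8 gf 40.0
```

Request:
drive_tool:
  plan:
    - [0,0,-20,0,0]
    - [0,0,-35,0,0]
    - [0,0,-30,0,0]
    - [-25,6,0,0,0]
    - [-40,10,0,0,0]

```text
time: 12.18
position: [0.574, 0.2763, 0.1051]
tool_rot: [0.867, 0.498, 0.001, 0.0]
force: [0.2, -0.5, -2.8]
finger_gap: 0.0499
gripper_force: 40.0
```

Request:
drive_tool:
  plan:
    - [-45,11,0,0,0]
    - [-45,11,0,0,0]
    - [-45,11,0,0,0]
    - [-45,11,0,0,0]
    - [-45,11,0,0,0]

```text
time: 12.8
position: [0.5076, 0.053, 0.1048]
tool_rot: [0.867, 0.497, 0.001, 0.0]
force: [0.2, 0.3, -2.5]
finger_gap: 0.0498
gripper_force: 40.0
```

Request:
drive_tool:
  plan:
    - [-45,11,0,0,0]
    - [-45,11,0,0,0]
    - [-28,6,0,0,0]
    - [-15,3,0,0,0]
    - [0,0,0,-8,0]

```text
time: 13.42
position: [0.4674, -0.0768, 0.1043]
tool_rot: [0.83, 0.557, 0.0, 0.0]
force: [-0.5, 0.5, -2.2]
finger_gap: 0.0498
gripper_force: 40.0
```

Request:
drive_tool:
  plan:
    - [0,0,0,-9,0]
    - [0,0,0,-9,0]
    - [0,0,0,-7,0]
    - [0,0,0,0,0]
    - [0,0,0,0,0]

```text
time: 14.05
position: [0.4676, -0.0759, 0.1039]
tool_rot: [0.691, 0.723, 0.0, 0.0]
force: [-0.1, -0.7, -2.4]
finger_gap: 0.0496
gripper_force: 40.0
```

```bash
python3 - <<'E'
from h import *; from cell import arm
go(arm.sense(),468,-76.9,24,2.9)
d=arm.snapshot("side");cv2.imwrite("pics/s3.png",cv2.resize(d["color"][120:290,220:440,::-1],None,fx=3,fy=3))
P=cloud(d);z=P[...,2]
m=(z>.0025)&(z<.009)&(P[...,0]>.41)&(P[...,0]<.53)&(P[...,1]>-.15)&(P[...,1]<-.03);print("plate",rect(P,win(m,0,560,0,420)))
E
```

```text
t 14.05 pos [467.6 -75.9 103.9] yaw 2.5 shift [-1.   0.3 79.9] turn -0.4 F [-0.1 -0.7 -2.4] gap 49.6 gf 40.0
plate (array([470. , -97.4]), array([90.8, 98.4]), 4.1, 840, array([468. , -84. ,   5.1]))
```

View pics/s3.png

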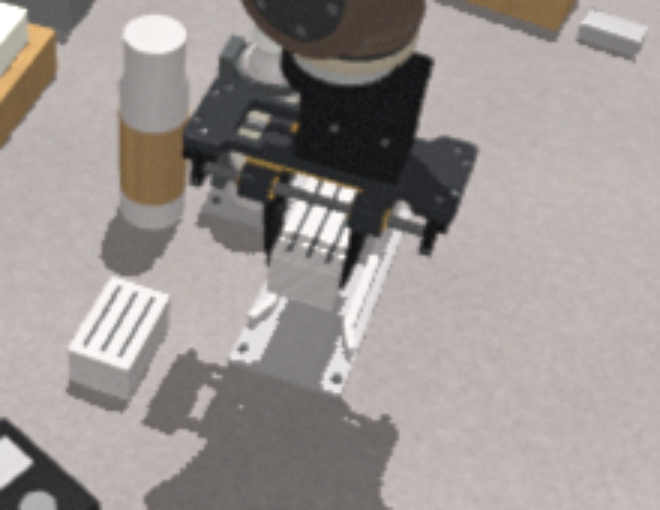

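The unit hangs level and aligned over the channel, between the lips at (262,300) and (350,330).

Request:
drive_tool:
  plan:
    - [0,0,25,-0.4,0]
    - [0,0,25,0,0]
    - [0,0,10,0,0]
    - [0,0,4,0,0]
    - [0,0,0,0,0]

```text
time: 14.72
position: [0.4677, -0.0762, 0.04]
tool_rot: [0.688, 0.726, 0.0, 0.0]
force: [0.6, -0.2, -2.0]
finger_gap: 0.0495
gripper_force: 40.0
```

Request:
drive_tool:
  plan:
    - [0,0,4,0,0]
    - [0,0,4,0,0]
    - [0,0,0,0,0]

```text
time: 15.1
position: [0.4674, -0.0761, 0.0315]
tool_rot: [0.688, 0.726, -0.0, -0.0]
force: [0.1, 0.3, -2.6]
finger_gap: 0.0498
gripper_force: 40.0
```

```bash
python3 - <<'E'
from h import *; from cell import arm
go(arm.sense(),468,-76.9,24,2.9)
E
```

```text
t 15.1 pos [467.4 -76.1  31.5] yaw 3.1 shift [-0.8  0.6  7.5] turn 0.2 F [ 0.1  0.3 -2.6] gap 49.8 gf 40.0
```

Request:
drive_tool:
  plan:
    - [0,0.5,4,0,0]
    - [0,0,3.5,0,0]
    - [0,0,0,0,0]

```text
time: 15.48
position: [0.4678, -0.0761, 0.0238]
tool_rot: [0.688, 0.726, -0.0, -0.0]
force: [-0.4, -0.3, -1.6]
finger_gap: 0.0498
gripper_force: 40.0
```

Request:
drive_tool:
  plan:
    - [-6,0,0,0,0]
    - [-8,0,0,0,0]
    - [-8,0,0,0,0]
    - [0,0,0,0,0]

```text
time: 15.98
position: [0.4692, -0.0988, 0.0241]
tool_rot: [0.688, 0.725, 0.0, 0.0]
force: [-0.2, 1.1, -2.2]
finger_gap: 0.0497
gripper_force: 40.0
```

```bash
python3 - <<'E'
from h import *; from cell import arm
go(arm.sense(),471.8,-152.8,23,2.9)
E
```

```text
t 15.97 pos [469.2 -98.8  24.1] yaw 3.0 shift [-54.   -0.2   1.1] turn 0.1 F [-0.2  1.1 -2.2] gap 49.7 gf 40.0
```

Request:
drive_tool:
  plan:
    - [-10,0,0.5,0,0]
    - [-11,0,0,0,0]
    - [-11,0,0,0,0]
    - [-9,0,0,0,0]
    - [-5,0,0,0,0]

```text
time: 16.6
position: [0.4715, -0.1447, 0.0236]
tool_rot: [0.688, 0.726, 0.0, -0.0]
force: [0.5, 0.5, -3.8]
finger_gap: 0.0497
gripper_force: 40.0
```

Request:
drive_tool:
  plan:
    - [-2,0,0,0,0]
    - [-2,0,0,0,0]
    - [0,0,0,0,0]

```text
time: 16.98
position: [0.4718, -0.1479, 0.0236]
tool_rot: [0.688, 0.726, 0.0, -0.0]
force: [0.0, 0.7, -2.6]
finger_gap: 0.0497
gripper_force: 40.0
```

```bash
python3 - <<'E'
from h import *; from cell import arm
go(arm.sense(),471.8,-152.8,23,2.9)
E
```

```text
t 16.98 pos [ 471.8 -147.9   23.6] yaw 3.1 shift [-4.9 -0.3  0.6] turn 0.2 F [ 0.   0.7 -2.6] gap 49.7 gf 40.0
```

Request:
drive_tool:
  plan:
    - [-2,0,0.4,0,0]
    - [-1,0,0,0,0]
    - [0,0,0,0,0]

```text
time: 17.35
position: [0.4719, -0.151, 0.0232]
tool_rot: [0.688, 0.726, 0.0, -0.0]
force: [-0.9, -0.7, -3.4]
finger_gap: 0.0497
gripper_force: 40.0
```

Request:
drive_tool:
  plan:
    - [-1,0,0,0,0]
    - [0,0,0,0,0]

```text
time: 17.6
position: [0.472, -0.152, 0.0232]
tool_rot: [0.688, 0.726, 0.0, 0.0]
force: [-0.4, -0.5, -3.7]
finger_gap: 0.0498
gripper_force: 40.0
```

Request:
drive_tool:
  plan:
    - [-1,0,0,0,0]
    - [0,0,0,0,0]

```text
time: 17.85
position: [0.4721, -0.153, 0.0232]
tool_rot: [0.688, 0.726, 0.0, -0.0]
force: [-0.7, 0.8, -3.1]
finger_gap: 0.0498
gripper_force: 40.0
```

Request:
drive_tool:
  plan:
    - [-1,0,0,0,0]
    - [0,0,0,0,0]

```text
time: 18.1
position: [0.4721, -0.1541, 0.0232]
tool_rot: [0.688, 0.726, 0.0, 0.0]
force: [0.3, -0.3, -2.6]
finger_gap: 0.0495
gripper_force: 40.0
```

Not at the stop yet, so I keep stepping until there is contact.

Request:
drive_tool:
  plan:
    - [-1,0,0,0,0]
    - [0,0,0,0,0]

```text
time: 18.35
position: [0.472, -0.1543, 0.0232]
tool_rot: [0.688, 0.726, 0.0, -0.0]
force: [2.1, 6.2, -1.4]
finger_gap: 0.0499
gripper_force: 40.0
```

Request:
drive_tool:
  plan:
    - [-1,0,0,0,0]
    - [0,0,0,0,0]

```text
time: 18.6
position: [0.4719, -0.1543, 0.0232]
tool_rot: [0.688, 0.726, 0.0, -0.001]
force: [4.5, 16.1, 0.3]
finger_gap: 0.0497
gripper_force: 40.0
```

Request:
drive_tool:
  plan:
    - [-0.7,0,0,0,0]
    - [0,0,0,0,0]

```text
time: 18.85
position: [0.4718, -0.1544, 0.0232]
tool_rot: [0.688, 0.726, 0.0, -0.001]
force: [4.9, 23.1, 1.5]
finger_gap: 0.0498
gripper_force: 40.0
```

Firm contact at the stop (23 N). Now release and rise.

Request:
drive_tool:
  plan:
    - [1.5,0,0,0,0]
    - [0,0,0,0,0.8]
    - [0,0,0,0,0.8]
    - [0,0,0,0,0.8]
    - [0,0,-10,0,0.8]

```text
time: 19.48
position: [0.4719, -0.1552, 0.0332]
tool_rot: [0.688, 0.726, -0.0, -0.001]
force: [0.1, -0.2, 1.1]
finger_gap: 0.0757
gripper_force: 0.0
```

Request:
drive_tool:
  plan:
    - [20,0,-30,0,0.8]
    - [20,0,-45,0,0.8]
    - [0,0,-50,0,0]
    - [0,0,-50,0,0]
    - [0,0,-45,0,0]

```text
time: 20.1
position: [0.4697, -0.1151, 0.256]
tool_rot: [0.688, 0.726, 0.0, 0.001]
force: [0.2, 0.4, 0.2]
finger_gap: 0.0515
gripper_force: 0.0
```

```bash
python3 - <<'E'
from h import *; from cell import arm
go(arm.sense(),561,-233.3,200,2.9)
d=arm.snapshot("side");cv2.imwrite("pics/s4.png",cv2.resize(d["color"][100:270,220:440,::-1],None,fx=3,fy=3))
P=cloud(d);z=P[...,2]
m=(z>.036)&(z<.052)&(P[...,0]>.435)&(P[...,0]<.51)&(P[...,1]>-.21)&(P[...,1]<-.03);print("unit",rect(P,win(m,0,560,0,420)))
E
```

```text
t 20.1 pos [ 469.7 -115.1  256. ] yaw 3.1 shift [-122.8   84.8   56.2] turn 0.2 F [0.2 0.4 0.2] gap 51.5 gf 0.0
unit (array([ 472. , -171.2]), array([50.4, 77.5]), 3.0, 525, array([ 471. , -168. ,   44.7]))
```

View pics/s4.png

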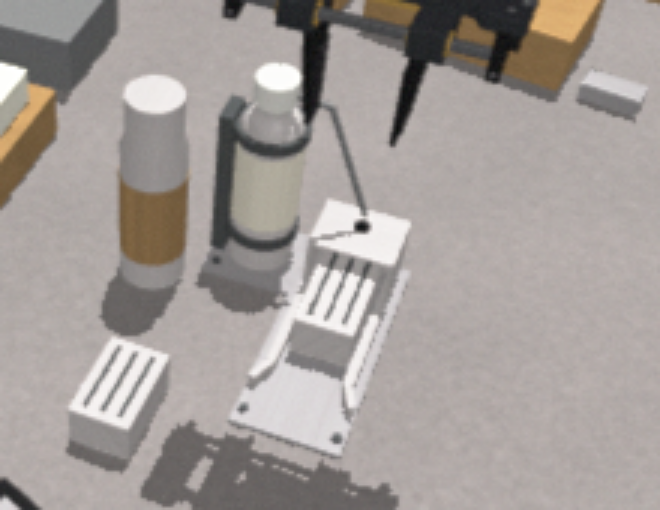

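The unit is flat in the channel, rear edge at (325,345), which puts it fully home. The case lies flat at (120,400) and the cap is up at (278,85). Next, press the cap.

Request:
drive_tool:
  plan:
    - [-25,17,0,0,0]
    - [-40,28,0,0,0]
    - [-35,24,0,0,0]
    - [-20,14,0,0,0]
    - [-3,2,0,0,0]

```text
time: 20.78
position: [0.5616, -0.2344, 0.2529]
tool_rot: [0.688, 0.725, -0.0, -0.0]
force: [0.1, 0.2, -0.1]
finger_gap: 0.0011
gripper_force: 0.0
```

Request:
drive_tool:
  plan:
    - [0,0,20,0,0]
    - [0,0,20,0,0]
    - [0,0,14,0,0]
    - [0,0,8,0,0]
    - [0,0,0,0,0]

```text
time: 21.4
position: [0.5614, -0.2333, 0.1912]
tool_rot: [0.688, 0.726, -0.0, -0.0]
force: [-0.4, 0.2, -0.0]
finger_gap: 0.0004
gripper_force: 0.0
```

```bash
python3 - <<'E'
from h import *; from cell import arm
go(arm.sense(),561,-233.3,179,2.9)
E
```

```text
t 21.4 pos [ 561.4 -233.3  191.2] yaw 3.1 shift [ 0.  -0.3 12.2] turn 0.2 F [-0.4  0.2 -0. ] gap 0.4 gf 0.0
```

Request:
drive_tool:
  plan:
    - [0,0,4,0,0]
    - [0,0,4,0,0]
    - [0,0,3,0,0]
    - [0,0,0,0,0]

```text
time: 21.9
position: [0.5618, -0.2337, 0.1807]
tool_rot: [0.688, 0.726, 0.0, 0.001]
force: [-0.9, 1.3, 6.8]
finger_gap: 0.0007
gripper_force: 3.3
```

Request:
drive_tool:
  plan:
    - [0,0,1,0,0]
    - [0,0,0,0,0]
    - [0,0,0,0,0]

```text
time: 22.28
position: [0.5618, -0.2337, 0.18]
tool_rot: [0.688, 0.726, 0.0, 0.001]
force: [-0.2, 0.2, 7.6]
finger_gap: 0.0004
gripper_force: 3.6
```

Request:
drive_tool:
  plan:
    - [0,0,0.8,0,0]
    - [0,0,0,0,0]
    - [0,0,0,0,0]

```text
time: 22.65
position: [0.5618, -0.2337, 0.1793]
tool_rot: [0.688, 0.726, 0.0, 0.001]
force: [-1.0, 0.8, 8.6]
finger_gap: 0.0002
gripper_force: 4.1
```

Force is 8.6 N, so the cap is nearly bottomed. A little more confirms it, then retreat.

Request:
drive_tool:
  plan:
    - [0,0,0.8,0,0]
    - [0,0,0,0,0]
    - [0,0,0,0,0]

```text
time: 23.02
position: [0.5619, -0.2337, 0.1793]
tool_rot: [0.688, 0.726, 0.0, 0.001]
force: [-3.3, 2.5, 13.9]
finger_gap: 0.0001
gripper_force: 7.2
```

Request:
drive_tool:
  plan:
    - [0,0,-5,0,0]
    - [0,0,-15,0,0]
    - [0,0,-30,0,0]
    - [0,0,-40,0,0]
    - [40,-20,-20,0,0]

```text
time: 23.65
position: [0.5399, -0.1958, 0.2894]
tool_rot: [0.689, 0.725, 0.0, 0.001]
force: [-0.7, 0.6, 0.1]
finger_gap: 0.0004
gripper_force: 0.0
```

Request:
drive_tool:
  plan:
    - [45,-20,0,0,0]
    - [45,-20,0,0,0]
    - [45,-10,0,0,0]
    - [0,0,0,0,0]
    - [0,0,0,0,0]

```text
time: 24.28
position: [0.4825, -0.0628, 0.2881]
tool_rot: [0.688, 0.726, 0.0, 0.0]
force: [0.3, -1.0, 0.7]
finger_gap: 0.0006
gripper_force: 0.0
```

```bash
python3 - <<'E'
from h import *; from cell import arm
go(arm.sense(),561,-233.3,179,2.9)
d=arm.snapshot("side");cv2.imwrite("pics/s5.png",d["color"][:,:,::-1])
P=cloud(d);z=P[...,2]
def b(n,a,c,x0,x1,y0,y1):
    m=(z>a)&(z<c)&(P[...,0]>x0)&(P[...,0]<x1)&(P[...,1]>y0)&(P[...,1]<y1);print(n,rect(P,win(m,0,560,0,420)))
b("unit",.036,.052,.435,.51,-.21,-.03);b("cap",.175,.195,.53,.59,-.27,-.2);b("can",.17,.2,.6,.67,-.21,-.14)
b("amp",.025,.045,.53,.65,.07,.21);b("case",.03,.05,.53,.65,-.08,.05)
E
```

```text
t 24.27 pos [482.5 -62.8 288.1] yaw 3.1 shift [-174.5   69.1  109.2] turn 0.2 F [ 0.3 -1.   0.7] gap 0.6 gf 0.0
unit (array([ 471.9, -170.9]), array([50.3, 78.4]), 3.1, 518, array([ 470.9, -167.4,   44.8]))
cap (array([ 562.3, -232.9]), array([30.5, 35.4]), 24.9, 164, array([ 560. , -229.2,  185.6]))
can (array([ 637.3, -174. ]), array([45.5, 48.9]), 25.8, 320, array([ 634.6, -168.9,  183.1]))
amp (array([591.7, 140.7]), array([ 70.6, 102. ]), 71.1, 1558, array([588. , 144.3,  35.7]))
case (array([589.7, -17.7]), array([50.3, 80.8]), 2.0, 678, array([588. , -13.5,  40.2]))
```

View pics/s5.png

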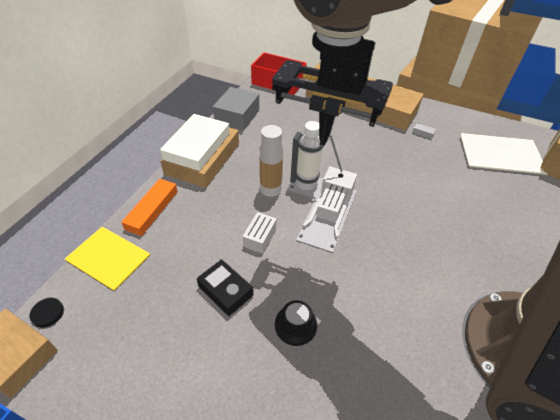

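The cap bottomed (14 N with no further travel) and is back up at (312,130). The unit is home at (332,203), the case lies flat at (260,232), and the bystanders have not moved.

```bash
python3 -c "
from cell import arm
print(arm.close_job())"
```

```text
the job is handed in; nothing more can be done
None
```

The job is handed in at about 24 s with no verdict returned: by the last measurements the unit is fully home, the cap was pressed to its stop and is back up, the case lies flat on the bench off the plate, and the black box, loudspeaker and loose can are in their places.

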